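Dip the rolling mill's gauge rod and present its tip at the magnifier

ROBOT

A 6-joint arm with a two-finger parallel gripper is mounted at the origin on the work surface. World frame = base frame: x ahead of the robot, y to its left, z up, the work surface at z = 0. Lengths are in mm, angles in rad, forces in N, time in s.
With the tool pointing down it reaches from about 225 to 725 mm from the base axis. Payload 3.1 kg.
Tool frame: the origin (TCP) lies on the centre line of the jaws, within the pads' length; the fingertips stand 17 mm ahead of it and the grasp point (between the pads) lies 2 mm behind it; y points along the fingers, x is the direction in which the jaws open and shut, and the axes are right-handed (so a half turn about y gives the same grasp; the last joint's range is limited). The gripper opens to 85 mm and grips with 20 to 120 N. Pads are 22 mm wide; open, the fingers measure 114 mm over their backs; the gripper's body (76 mm by 85 mm) begins 54 mm behind the grasp point. The pads swing forward as they close: fully open they stand 13 mm farther back than shut.
Start: joints at [1.107, 0.048, 0.099, 1.622, 0, 1.443], TCP at [173.007, 495.667, 248.312] pointing down, gripper open.
Joint ranges: [-2.91, 2.91], [-0.99, 1.94], [-1.21, 1.42], [-2.12, 2.29], [-1.49, 1.47], [-3.14, 3.14]. Speed limits (rad/s): [2.79, 2.79, 3.14, 3.14, 3.14, 3.14].

INTERFACE

Orientations are given as [roll, pitch, yaw] about the fixed x, y, z axes, in that order (R = Rz(yaw) Ry(pitch) Rx(roll)).
In Python, from bench import ctrl, vision, order gives the robot as it stands.
- The arm moves only by the tool servo_tool, never from a script. Its argument "commands" is a list that holds one entry, the list of rows, each a list of 6 numbers: the shift along the tool's x, y, z in mm, then the turn, a rotation vector about the tool's x, y, z in degrees. A call has 1 to 5 rows; each row shifts and turns the pose as measured when the row begins, along the tool's axes as they then stand; what a row does not reach is not made up. A row lasts 1/10 s, in which the tool goes at most 50 mm and 8.59 degrees, less where a joint would pass 70% of its speed; a pose out of reach is approached as far as the arm can. A call is refused whole if a number of a shift passes 50 or a number of a turn 8.59, either way. A call with a gripper value outside its range is refused whole. "grip" is the gripper command: -1 is shut, 1 is fully open, values between are in proportion, set as the call begins (left out, the last holds). The fingers move at their own pace and stop on an object; "grip_force" is the grip in N (left out, the last holds). Time passes only in rows, so rows that do not move let the fingers close. It gives the time, the measured TCP pose, the force and the opening at its end, in the units of the state.
- ctrl.get_obs(): the state, without advancing time (a new reading comes with each control period).
- vision.camera(name): name is "scene" or "top" or "wrist"; returns a dict with "pixels" (384x512x3 uint8, red, green, blue), "range_z" (384x512 float32, mm along the optical axis (not along the pixel's ray), 0 where there is no reading), "fx", "fy", "cx", "cy" (pixels), "extrinsics" (4x4, takes a point from camera to world coordinates); the wrist camera has in their place "tool_from_camera" (4x4, takes a point from camera to tool coordinates, whose origin is the TCP and whose axes are the tool frame's). Camera axes: x right, y down, z forward; pixel columns grow to the right and rows downward; lengths in mm; the calibration is good to about 2 mm. A picture is of the moment at which its call begins: read the wrist's pose just before it.
- order.finish_job(): hands the job in, once; it reports no verdict.
The state is a dict: "clock": time; "joint_pos": joint angles; "qvel": joint speeds; "joint_torque": joint torques, N m; "tcp_pos": TCP position; "eef_rot": TCP orientation; "force": force on the tool from outside, world axes, zero at the start; "ft_torque": the same for the moment, N m; "finger_gap": finger opening in mm.
Only numpy, scipy, OpenCV 4.12 (cv2) and the standard library are available. Lean on these libraries where they do the work, as an engineer would, in place of code of your own. Each camera call takes 0.05 s, during which the arm holds its last target. There are 200 camera calls.

TASK

Take the gauge rod from its wooden rest by the handle, slide it down the sloping guide tube of the rolling mill until its collar stops against the tube's mouth, without ramming it, and draw it right out again. Then show its tip at the bench magnifier: on the robot's side of the upright glass, about 4 cm from it, in front of its middle, with the rod level and lying across (parallel to) the glass. Finish while still holding it there, without having touched the magnifier or shoved the other things about.

Things in the scene. Friction and masses are not known exactly. Their poses are not given: they have to be found in the camera images.
- gauge_rod: loose gauge rod, 0.15 kg. Origin on its axis in the collar's stop face; x along the rod to the tip, z up while in the rest. Steel rod 8 mm dia. from x=0 to the tip at x=120 (last 7 mm tapered, dark rings near the tip); collar 28 mm dia., x=-6..0; wooden handle 18 wide (y), 22 high (z), x=-111..-6. Starts level in open-topped forks, axis 75 mm above the table: lift straight up
- rod_tip (a point): the tip of the gauge rod, on its axis, 120 mm from the collar's stop face
- rod_rest: fixed dark wooden rest, base 235 x 90 x 14 mm, origin under its centre (rod's collar face starts over it), x towards the lying rod's tip. Two U-forks 16 mm thick: one under the rod at x=85 (top 83 mm above the table), one under the handle's tail at x=-95 (top 77 mm). The handle between collar and tail fork is free at both sides and below
- guide_tube: steel guide tube fixed to the mill's housing, sloping up and outward at 30 degrees from level. Origin: centre of its mouth, in the rim plane; z points out of the tube along its axis, so the rod goes in along -z. Bore 12 mm, flared over the last 14 mm to 18 at the mouth; rim 23 outer dia. 135 mm deep: the collar stops on the rim before the tip meets anything
- mill: fixed grey bench rolling mill. Origin under the centre of its gear housing (170 in x, 160 in y, 182 mm high); roll stand 265 mm high at y=85..285; base plate 200 mm in x, y=-100..300. The guide tube leaves the housing's -y face 65 mm up; its mouth is 197 mm from the origin towards -y, 132 mm above the table
- magnifier: fixed bench magnifier: round foot 110 mm dia., short post, upright round glass in a black ring 106 mm outer dia., 10 mm thick. Origin under the foot's centre; x is the glass's normal and points away from the robot (show the rod on the -x side); y lies level in the plane of the glass
- glass_centre (a point): the centre of the magnifier's glass, 140 mm above the table; the glass is 90 mm in diameter, 6 mm thick
- bench_block: bystander: steel-faced wooden bench block 90 x 90 x 36 mm, loose; origin under its centre
- ring_case: bystander: closed ring case 100 x 75 x 49 mm, loose; origin under its centre
- pump_bottle: bystander: white pump bottle, 64 mm diameter, 170 mm high, loose; origin under its centre
Not all that is in view belongs to the job. What is shaped like the gauge_rod but blue is not meant. What is shaped like the magnifier but turquoise is not meant.

How it is judged:
By the outcome, as a careful person would: the job done as asked, in the order asked, and still so for the second after the job is handed in, while the arm keeps its last pose, push and grip.
It also fails if it takes over 64 s, if anything falls off the work surface, if the arm or the gripper's body presses on something with over 40 N, if the wrist force passes 120 N, or if a joint passes its speed limit or range.

## Working session

There is one attempt and no reset: what is moved stays moved. The work goes in short steps, Python scripts to look and compute and a tool call to move; the robot and the scene stay as the last step left them, time stands still between calls to the robot, and variables do not carry over. Pictures are saved under pics/ and viewed, on a budget of 10 in all, crops included, one or two more only if the job needs it, and the job is handed in when it is done.

Besides the shell and the picture viewer there is one more tool, called after "Request:" by a JSON object that holds its "api" and its "payload", one argument or row to a line. servo_tool: Moves the arm, as the interface text tells. Its arguments: {"type":"object","properties":{"commands":{"type":"array","items":{"type":"array","items":{"type":"array","items":{"type":"number"}}}},"grip":{"type":"number"},"grip_force":{"type":"number"}},"required":["commands"]}

```bash
ls; mkdir -p pics; python3 - <<'E'
from bench import ctrl, vision
import cv2,numpy as np
o=ctrl.get_obs(); print(o)
for n in ("scene","top"):
    c=vision.camera(n); np.savez(f"{n}0.npz",**c)
    cv2.imwrite(f"pics/{n}0.png",cv2.resize(c["pixels"][:,:,::-1],(800,600),interpolation=cv2.INTER_CUBIC))
    print(n,c["fx"],c["cx"],c["cy"],c["extrinsics"].round(3).tolist())
E
```

```text
pics
{'clock': 0.0, 'joint_pos': array([ 1.10719954e+00,  4.87501829e-02,  9.75701845e-02,  1.62201311e+00,
       -1.11656404e-05,  1.44302135e+00]), 'qvel': array([-0.00061576,  0.00113088, -0.00137432, -0.00094333, -0.00075202,
        0.00080949]), 'joint_torque': array([-9.27109213e-04, -3.38779449e+01,  3.20016146e+01,  2.01088039e-02,
       -1.87175046e-04, -2.11871225e-06]), 'tcp_pos': array([172.74985146, 495.14430867, 247.10356438]), 'eef_rot': array([-1.57050198,  0.00237867,  1.23497488]), 'force': array([-0.54251871, -0.32963007,  0.674355  ]), 'ft_torque': array([ 0.00658842, -0.02011376, -0.03806297]), 'finger_gap': 85.54911270358201}
scene 383.0298385184572 252.90332887170726 194.856698200353 [[-0.129, 0.728, -0.673, 1264.737], [0.992, 0.102, -0.081, 46.461], [0.01, -0.678, -0.735, 887.372], [0.0, 0.0, 0.0, 1.0]]
top 386.19908619990474 261.90776202680973 192.27123063512238 [[-0.025, -0.981, 0.193, 323.014], [-1.0, 0.023, -0.013, -23.03], [0.009, -0.193, -0.981, 1313.148], [0.0, 0.0, 0.0, 1.0]]
```

View pics/top0.png

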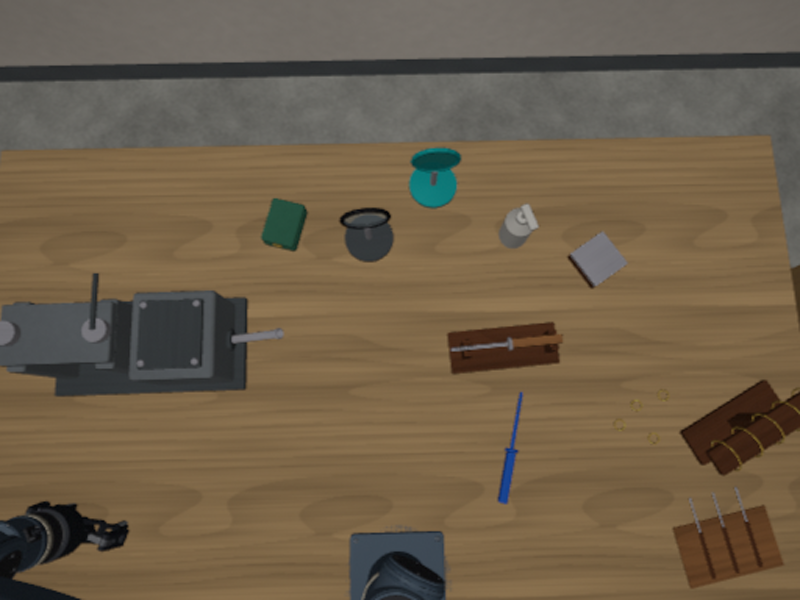

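View pics/scene0.png

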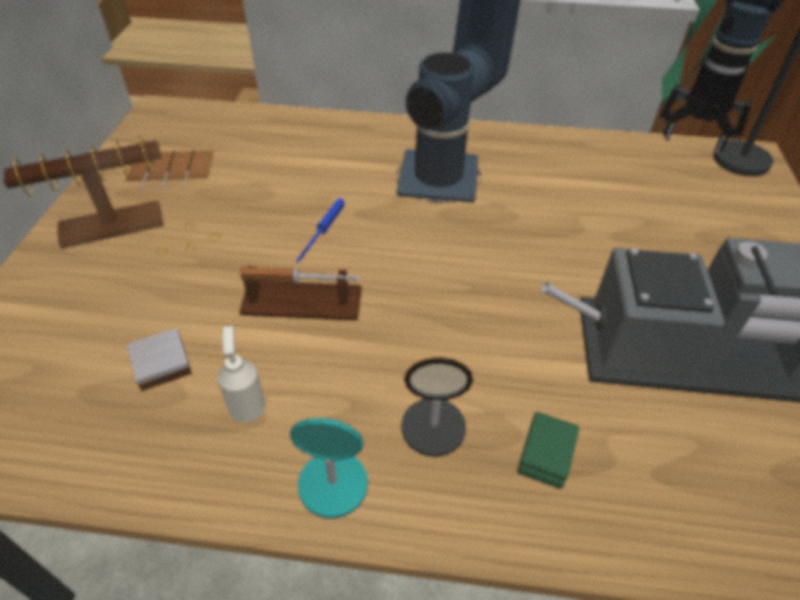

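The top view shows the gauge rod with its brown handle at (540,341), collar at (510,344) and tip at (452,349), lying in its rest and pointing +y. The blue rod at (510,450) is the decoy. The tube mouth is at (282,334). The black magnifier at (368,235) is the one meant; the turquoise one at (434,180) is not.

```bash
cat > h.py <<'E'
import numpy as np,cv2
from bench import ctrl,vision
from scipy.spatial.transform import Rotation as R
def cloud(c,T=None):
    T=c["extrinsics"] if T is None else T
    z=c["range_z"].astype(float); v,u=np.indices(z.shape)
    P=np.stack([(u-c["cx"])/c["fx"]*z,(v-c["cy"])/c["fy"]*z,z],-1)
    W=P@T[:3,:3].T+T[:3,3]; W[z==0]=np.nan; return W
def pose(o):
    T=np.eye(4);T[:3,:3]=R.from_euler('xyz',o["eef_rot"]).as_matrix();T[:3,3]=o["tcp_pos"];return T
def line(P):
    m=P.mean(0);d=np.linalg.svd(P-m)[2][0];return m,d,
E
python3 - <<'E'
from h import *
for n in("top","scene"):
    c=dict(np.load(n+"0.npz")); W=cloud(c); hsv=cv2.cvtColor(c["pixels"],cv2.COLOR_RGB2HSV)
    np.set_printoptions(precision=1,suppress=True)
    def box(u0,u1,v0,v1): # in 800 px
        s=1.5625; return slice(int(v0/s),int(v1/s)),slice(int(u0/s),int(u1/s))
    B={"top":dict(rod=(440,570,315,380),tube=(225,292,320,350),mag=(335,400,200,270),case=(255,312,195,255),bot=(495,545,200,250),block=(565,630,230,290)),
       "scene":dict(rod=(235,365,255,325),tube=(535,605,275,325),mag=(395,475,350,460),case=(510,585,405,490),bot=(215,265,320,425),block=(120,195,325,390))}[n]
    for k,b in B.items():
        s=box(*b); P=W[s].reshape(-1,3); P=P[~np.isnan(P[:,0])]
        lo={"rod":62,"tube":72,"mag":88}.get(k,15); Q=P[P[:,2]>lo]
        if k=="tube": Q=Q[Q[:,2]<150]
        print(n,k,len(Q),"mean",Q.mean(0),"min",Q.min(0),"max",Q.max(0))
        if k in("tube","rod","mag"): 
            m,d=line(Q); print("  dir",d); 
            if k=="mag": print("  normal",np.linalg.svd(Q-m)[2][2])
            if k!="mag": print(Q[np.argsort(Q[:,1])][::max(1,len(Q)//25)].tolist() if 0 else Q[np.argsort(Q[:,1])][::max(1,len(Q)//22)])
    P=W[box(100,230,290,400) if n=="top" else box(600,720,250,385)].reshape(-1,3); Q=P[(P[:,2]>165)&(P[:,2]<195)]
    if len(Q): print("housing",len(Q),Q.mean(0),cv2.minAreaRect(Q[:,:2].astype(np.float32)))
E
```

```text
top rod 399 mean [ 471.  -254.4   82.8] min [ 447.5 -350.9   63.4] max [ 497.5 -121.    94.6]
  dir [-0.1  1.  -0. ]
[[ 483.5 -350.9   80.8]
 [ 497.2 -339.7   77.5]
 [ 493.8 -335.8   79.4]
 [ 493.6 -332.    81.5]
 [ 465.  -327.7   77.7]
 [ 483.4 -323.9   85.7]
 [ 471.  -313.8   83.5]
 [ 477.7 -304.5   84. ]
 [ 467.5 -296.2   89.5]
 [ 475.2 -285.5   81.7]
 [ 465.8 -275.3   81.5]
 [ 475.5 -266.    82.7]
 [ 463.2 -256.1   79.9]
 [ 478.7 -246.2   86.8]
 [ 463.7 -240.2   79. ]
 [ 470.  -230.4   82.2]
 [ 467.6 -204.8   80.5]
 [ 462.  -179.1   77.8]
 [ 455.6 -162.4   81.4]
 [ 462.2 -156.3   81.1]
 [ 447.5 -150.4   69.4]
 [ 462.3 -146.5   82. ]
 [ 459.8 -124.1   81. ]]
top tube 254 mean [495.7 286.9 104.1] min [473.5 215.1  72.3] max [535.1 338.5 144.4]
  dir [-0.  -0.9  0.4]
[[493.4 215.1 128.6]
 [486.8 220.3 132.9]
 [497.7 224.4 143.6]
 [492.3 228.3 139.2]
 [493.5 235.9 132. ]
 [488.2 243.2 126.6]
 [489.1 250.7 120.5]
 [499.3 258.  116.6]
 [499.3 264.  117.6]
 [500.6 272.3 109.4]
 [486.4 280.8  98.6]
 [499.1 287.1 100.1]
 [488.1 296.   88.5]
 [493.7 303.7  95.9]
 [491.2 311.   92. ]
 [488.
[... 1845 characters left out ...]
7]
 [479.5 327.2  73.4]
 [481.9 328.6  88.9]
 [506.4 332.3  86.7]
 [438.3 334.  106.8]
 [428.1 334.4  75.8]
 [436.4 335.   92.7]
 [454.7 335.5  94.7]]
scene mag 965 mean [727.4  47.7 146.3] min [718.7  -3.8  88. ] max [735.7 100.3 195.5]
  dir [ 0.  0. -1.]
  normal [1.  0.1 0. ]
scene case 1279 mean [763.8 231.5  45.9] min [699.1 186.6  15.1] max [810.7 282.4  55.2]
scene bot 1030 mean [ 738.2 -269.2   96. ] min [ 685.7 -306.6   15.3] max [ 759.8 -244.1  173.9]
scene block 992 mean [ 667.1 -453.3   34.9] min [ 599.7 -516.8   15.1] max [ 722.2 -396.    42.4]
housing 2718 [506.7 412.4 178.1] ((492.57208251953125, 420.1910705566406), (171.5998077392578, 170.12196350097656), 1.0401074886322021)
```

```bash
cat >> h.py <<'E'
def plan(T,n=None,step=40,turn=8,T0=None):
    """rows (constant twist pieces) from the present pose to T (4x4); prints equal rows"""
    T0=pose(ctrl.get_obs()) if T0 is None else T0
    d=T[:3,3]-T0[:3,3]; rv=R.from_matrix(T0[:3,:3].T@T[:3,:3]).as_rotvec(degrees=True)
    n=n or int(max(np.ceil(np.linalg.norm(d)/step),np.ceil(np.abs(rv).max()/turn),1))
    print("n",n,"dist",np.linalg.norm(d).round(1),"rot",rv.round(1))
    for i in range(n):
        Ri=T0[:3,:3]@R.from_rotvec(rv*i/n,degrees=True).as_matrix()
        print([*(Ri.T@d/n).round(1).tolist(),*(rv/n).round(2).tolist()])
def down(p,yaw,pitch=0):
    """tool down, z (=rod direction) at heading yaw, rod dipping by pitch degrees"""
    T=np.eye(4);T[:3,:3]=(R.from_euler('z',yaw)*R.from_euler('x',-np.pi/2)*R.from_euler('x',-pitch,degrees=True)).as_matrix();T[:3,3]=p;return T
E
python3 - <<'E'
from h import *
T=down([0,0,0],0,30);print(T.round(2))
c=vision.camera("wrist");print(c["tool_from_camera"].round(3),c["fx"])
plan(down([475,-280,250],0.1),n=20)
E
```

```text
[[ 1.   -0.    0.    0.  ]
 [ 0.   -0.5   0.87  0.  ]
 [-0.   -0.87 -0.5   0.  ]
 [ 0.    0.    0.    1.  ]]
[[ 1.00000e+00  1.00000e-03  0.00000e+00 -3.37000e-01]
 [-0.00000e+00 -3.03000e-01  9.53000e-01 -1.25811e+02]
 [ 1.00000e-03 -9.53000e-01 -3.03000e-01  7.82660e+01]
 [ 0.00000e+00  0.00000e+00  0.00000e+00  1.00000e+00]] 326.75479922027847
n 20 dist 832.1 rot [ 0.  65.  -0.1]
[-31.6, -0.1, -27.0, 0.0, 3.25, -0.0]
[-30.0, -0.1, -28.8, 0.0, 3.25, -0.0]
[-28.4, -0.1, -30.4, 0.0, 3.25, -0.0]
[-26.6, -0.1, -32.0, 0.0, 3.25, -0.0]
[-24.7, -0.1, -33.5, 0.0, 3.25, -0.0]
[-22.8, -0.1, -34.8, 0.0, 3.25, -0.0]
[-20.8, -0.1, -36.0, 0.0, 3.25, -0.0]
[-18.7, -0.1, -37.2, 0.0, 3.25, -0.0]
[-16.6, -0.1, -38.2, 0.0, 3.25, -0.0]
[-14.4, -0.1, -39.0, 0.0, 3.25, -0.0]
[-12.1, -0.1, -39.8, 0.0, 3.25, -0.0]
[-9.9, -0.1, -40.4, 0.0, 3.25, -0.0]
[-7.5, -0.1, -40.9, 0.0, 3.25, -0.0]
[-5.2, -0.1, -41.3, 0.0, 3.25, -0.0]
[-2.9, -0.1, -41.5, 0.0, 3.25, -0.0]
[-0.5, -0.1, -41.6, 0.0, 3.25, -0.0]
[1.9, -0.1, -41.6, 0.0, 3.25, -0.0]
[4.2, -0.1, -41.4, 0.0, 3.25, -0.0]
[6.6, -0.1, -41.1, 0.0, 3.25, -0.0]
[8.9, -0.1, -40.6, 0.0, 3.25, -0.0]
```

Request:
{"api": "servo_tool", "payload": {
  "commands": [
    [[-32,0,-27,0,3.3,0],[-30,0,-29,0,3.3,0],[-28,0,-30,0,3.3,0],[-27,0,-32,0,3.3,0],[-25,0,-33,0,3.3,0]]
  ]
}}

```text
clock: 0.65
tcp_pos: [246.6, 298.0, 243.0]
eef_rot: [-1.571, 0.008, 0.946]
force: [0.4, -0.3, 0.3]
finger_gap: 85.0
```

Request:
{"api": "servo_tool", "payload": {
  "commands": [
    [[-23,0,-35,0,3.3,0],[-21,0,-36,0,3.3,0],[-19,0,-37,0,3.3,0],[-17,0,-38,0,3.3,0],[-14,0,-39,0,3.3,0]]
  ]
}}

```text
clock: 1.15
tcp_pos: [319.7, 95.1, 242.6]
eef_rot: [-1.574, 0.006, 0.649]
force: [0.9, -0.3, 0.3]
finger_gap: 85.7
```

Request:
{"api": "servo_tool", "payload": {
  "commands": [
    [[-12,0,-40,0,3.3,0],[-10,0,-40,0,3.3,0],[-8,0,-41,0,3.3,0],[-5,0,-41,0,3.3,0],[-3,0,-41,0,3.3,0]]
  ]
}}

```text
clock: 1.65
tcp_pos: [389.9, -108.9, 242.9]
eef_rot: [-1.576, 0.003, 0.347]
force: [0.2, 0.2, 0.8]
finger_gap: 85.2
```

```bash
python3 - <<'E'
from h import *
o=ctrl.get_obs();print(o["tcp_pos"],o["eef_rot"],o["clock"])
plan(down([475,-270,250],0.1))
E
```

```text
[ 389.92686824 -108.86080722  242.88823375] [-1.57580571  0.00256649  0.34660143] 1.65
n 5 dist 182.4 rot [ 0.3 14.1 -0.1]
[5.1, -1.3, -36.1, 0.06, 2.83, -0.02]
[6.8, -1.3, -35.8, 0.06, 2.83, -0.02]
[8.6, -1.3, -35.4, 0.06, 2.83, -0.02]
[10.3, -1.4, -35.0, 0.06, 2.83, -0.02]
[12.0, -1.4, -34.4, 0.06, 2.83, -0.02]
```

Request:
{"api": "servo_tool", "payload": {
  "commands": [
    [[5,-1,-36,0,2.8,0],[7,-1,-36,0,2.8,0],[9,-1,-35,0,2.8,0],[10,-1,-35,0,2.8,0],[12,-1,-34,0,2.8,0]]
  ]
}}

```text
clock: 2.15
tcp_pos: [474.7, -278.3, 246.3]
eef_rot: [-1.574, 0.003, 0.086]
force: [1.0, 0.4, -0.1]
finger_gap: 85.4
```

```bash
python3 - <<'E'
from h import *
o=ctrl.get_obs();c=vision.camera("wrist");T=pose(o)@c["tool_from_camera"];W=cloud(c,T)
np.savez("w1.npz",T=T,**c);np.set_printoptions(precision=1,suppress=True)
print(o["tcp_pos"],o["eef_rot"])
cv2.imwrite("pics/w1.png",cv2.resize(c["pixels"][:,:,::-1],(800,600)))
P=W.reshape(-1,3);ok=(P[:,2]>66)&(P[:,2]<100)&(abs(P[:,0]-475)<60)&(P[:,1]<-90)&(P[:,1]>-370);Q=P[ok]
print(len(Q))
for y in range(-350,-110,10):
    q=Q[(Q[:,1]>=y)&(Q[:,1]<y+10)]
    if len(q): print(y,len(q),"x",np.percentile(q[:,0],[2,50,98]),"z",np.percentile(q[:,2],[5,50,95]))
E
```

```text
[ 474.7 -278.3  246.3] [-1.6  0.   0.1]
4711
-350 155 x [457.6 475.6 485.5] z [76.3 85.8 86.8]
-340 378 x [456.6 477.1 497.1] z [75.  78.1 86.8]
-330 343 x [456.7 477.3 496. ] z [68.5 84.2 86.8]
-320 186 x [466.7 475.4 483.9] z [84.2 85.8 86.9]
-310 190 x [466.  474.5 483. ] z [84.3 85.9 87.1]
-300 197 x [465.2 473.7 482. ] z [84.5 85.8 87. ]
-290 206 x [464.4 473.2 481.7] z [84.2 85.9 87. ]
-280 211 x [463.6 472.1 481.1] z [83.6 86.  86.9]
-270 221 x [462.9 471.4 480.1] z [84.  85.9 87.2]
-260 222 x [462.1 470.6 479.2] z [84.2 86.  87. ]
-250 280 x [457.1 469.7 482.3] z [80.5 86.3 89.1]
-240 192 x [458.7 469.8 481.5] z [72.6 79.  87.8]
-230 104 x [464.7 468.3 472.2] z [76.3 78.6 79.6]
-220 107 x [463.8 467.5 471.3] z [76.6 78.2 79.8]
-210 110 x [463.  466.8 470.4] z [76.6 78.3 79.9]
-200 111 x [462.1 465.8 469.5] z [76.7 78.3 80.2]
-190 127 x [461.4 465.4 469.4] z [75.7 78.6 79.9]
-180 130 x [460.5 464.5 468.5] z [76.2 78.4 80. ]
-170 301 x [448.3 462.4 478.3] z [67.5 78.4 83.5]
-160 558 x [447.3 463.3 479. ] z [70.7 82.1 84. ]
-150 285 x [448.3 463.  477.8] z [71.2 79.3 83.7]
-140 97 x [457.7 461.7 465.8] z [76.  78.4 79.9]
```

View pics/w1.png

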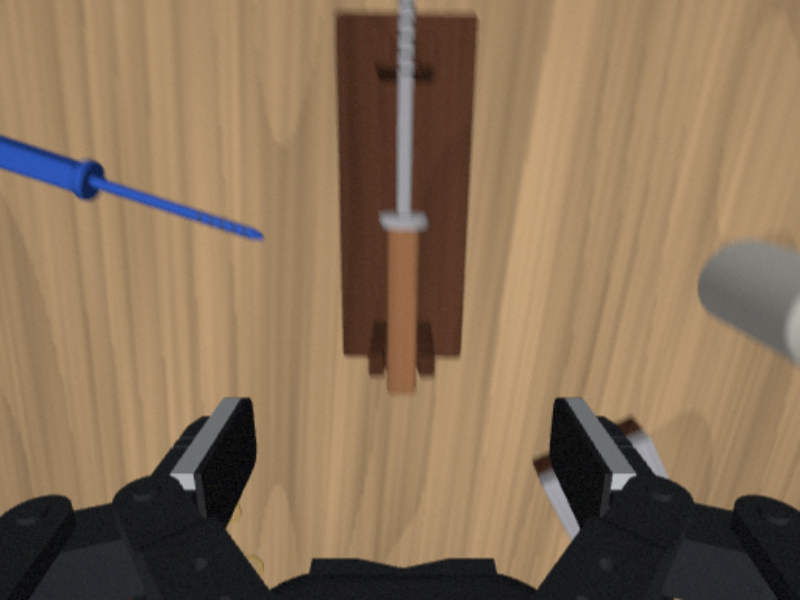

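The grey-brown rod at (402,220) is the one meant: it lies in the dark rest and has a wooden handle. The blue one at (90,180) is the decoy. The measured handle is 18 mm wide with its top at z=86 mm, which matches the description. Its heading is about 0.075 rad.

```bash
python3 - <<'E'
from h import *
plan(down([473,-282,73],0.075),n=5)
E
```

```text
n 5 dist 171.0 rot [ 0.4  0.4 -0.2]
[-0.6, 34.2, 0.6, 0.08, 0.08, -0.04]
[-0.7, 34.2, 0.6, 0.08, 0.08, -0.04]
[-0.7, 34.2, 0.5, 0.08, 0.08, -0.04]
[-0.7, 34.2, 0.5, 0.08, 0.08, -0.04]
[-0.7, 34.2, 0.4, 0.08, 0.08, -0.04]
```

Request:
{"api": "servo_tool", "payload": {
  "commands": [
    [[-0.7,34,0.5,0.1,0.1,0],[-0.7,34,0.5,0.1,0.1,0],[-0.7,34,0.5,0.1,0.1,0],[-0.7,20,0.5,0.1,0.1,0],[-0.7,10,0.5,0.1,0.1,0]]
  ],
  "grip": 1
}}

```text
clock: 2.7
tcp_pos: [473.9, -285.4, 106.5]
eef_rot: [-1.569, 0.002, 0.07]
force: [-0.4, 0.4, -0.2]
finger_gap: 85.5
```

```bash
python3 - <<'E'
from h import *
o=ctrl.get_obs();print(o["tcp_pos"],o["eef_rot"],o["force"])
plan(down([473,-282,73],0.075),n=3)
E
```

```text
[ 473.88708108 -285.38961156  106.45987881] [-1.56932791  0.00242623  0.06955988] [-0.42848346  0.39084527 -0.21637969]
n 3 dist 33.6 rot [-0.1 -0.3 -0.1]
[-0.2, 11.2, 1.1, -0.03, -0.1, -0.05]
[-0.2, 11.2, 1.1, -0.03, -0.1, -0.05]
[-0.2, 11.2, 1.1, -0.03, -0.1, -0.05]
```

Request:
{"api": "servo_tool", "payload": {
  "commands": [
    [[-0.2,12,1,0,-0.1,0],[-0.2,11,1,0,-0.1,0],[-0.2,9,1,0,-0.1,0],[0,2,0,0,0,0]]
  ]
}}

```text
clock: 3.1
tcp_pos: [472.6, -281.6, 70.0]
eef_rot: [-1.569, 0.003, 0.076]
force: [-0.6, -0.4, 0.2]
finger_gap: 85.5
```

Request:
{"api": "servo_tool", "payload": {
  "commands": [
    [[0,0,0,0,0,0],[0,0,0,0,0,0],[0,0,0,0,0,0],[0,0,0,0,0,0],[0,0,0,0,0,0]]
  ],
  "grip": -1,
  "grip_force": 50
}}

```text
clock: 3.6
tcp_pos: [474.7, -283.0, 73.4]
eef_rot: [-1.573, -0.002, 0.076]
force: [0.4, -0.0, -2.5]
finger_gap: 17.4
```

Request:
{"api": "servo_tool", "payload": {
  "commands": [
    [[0,0,0,0,0,0],[0,0,0,0,0,0],[0,0,0,0,0,0],[0,0,0,0,0,0],[0,0,0,0,0,0]]
  ]
}}

```text
clock: 4.1
tcp_pos: [474.6, -283.0, 73.2]
eef_rot: [-1.573, -0.001, 0.076]
force: [-0.4, 0.2, -0.3]
finger_gap: 17.3
```

Request:
{"api": "servo_tool", "payload": {
  "commands": [
    [[0,-10,0,0,0,0],[0,-20,0,0,0,0],[0,-35,0,0,0,0],[0,-40,0,0,0,0],[0,-40,0,0,0,0]]
  ]
}}

```text
clock: 4.6
tcp_pos: [469.3, -279.0, 213.9]
eef_rot: [-1.559, 0.015, 0.076]
force: [1.0, -0.4, -1.7]
finger_gap: 17.2
```

```bash
python3 - <<'E'
from h import *
o=ctrl.get_obs();print(o["tcp_pos"],o["eef_rot"],o["force"],o["joint_pos"])
# mill fit from overview: tube axis, refined
for n in("top","scene"):
    c=dict(np.load(n+"0.npz"));W=cloud(c).reshape(-1,3)
    Q=W[(W[:,1]>212)&(W[:,1]<320)&(abs(W[:,0]-495)<22)&(W[:,2]>68)&(W[:,2]<150)]
    Q=Q[abs(Q[:,2]-(132-(Q[:,1]-222)*.577))<18]
    print(n,len(Q),np.polyfit(Q[:,1]-220,Q[:,0],1),np.polyfit(Q[:,1]-220,Q[:,2],1),np.sort(Q[:,1])[:5])
    M=W[(W[:,2]>90)&(W[:,2]<195)&(abs(W[:,1]-48)<60)&(abs(W[:,0]-726)<22)]
    m=M.mean(0);nn=np.linalg.svd(M-m)[2][2];print("mag",m,nn*np.sign(nn[0]),M.min(0),M.max(0))
E
```

```text
[ 469.34665886 -278.96185198  213.94966916] [-1.55881479  0.0145673   0.07612729] [ 1.00439226 -0.40698729 -1.72930713] [-6.58620321e-01  1.17536732e-01  1.04750601e-01  1.57685132e+00
 -8.74778663e-04  8.36144229e-01]
top 169 [-1.98599836e-02  4.94916897e+02] [ -0.51004286 136.237264  ] [215.13745197 215.21908466 215.33387044 215.53115519 217.93467679]
mag [723.07969104  48.11440224 150.20513391] [ 0.99500627  0.09678379 -0.02440145] [715.41706773  -2.6167961   90.69812763] [733.6716375   98.51373253 194.71621917]
scene 239 [2.06564770e-02 4.96728397e+02] [ -0.54188804 134.89487268] [213.96581179 214.25776953 214.3973834  216.21195711 216.96692299]
mag [727.39958079  47.74052624 146.54952855] [0.99525448 0.09672321 0.01063644] [718.7449815   -3.82437424  91.5620915 ] [735.72344401 100.33791721 194.1573741 ]
```

```bash
python3 - <<'E'
from h import *
plan(down([430,170,320],0),n=10)
E
```

```text
n 10 dist 463.0 rot [-0.7  4.4 -0.9]
[-0.7, -10.1, 45.2, -0.07, 0.44, -0.09]
[-1.0, -10.1, 45.2, -0.07, 0.44, -0.09]
[-1.3, -10.2, 45.2, -0.07, 0.44, -0.09]
[-1.6, -10.2, 45.1, -0.07, 0.44, -0.09]
[-2.0, -10.3, 45.1, -0.07, 0.44, -0.09]
[-2.3, -10.3, 45.1, -0.07, 0.44, -0.09]
[-2.6, -10.4, 45.0, -0.07, 0.44, -0.09]
[-3.0, -10.4, 45.0, -0.07, 0.44, -0.09]
[-3.3, -10.5, 45.0, -0.07, 0.44, -0.09]
[-3.6, -10.5, 44.9, -0.07, 0.44, -0.09]
```

Request:
{"api": "servo_tool", "payload": {
  "commands": [
    [[-0.7,-10,25,0,0.4,0],[-1,-15,40,-0.1,0.4,-0.1],[-1.3,-15,45,-0.1,0.4,-0.1],[-1.6,-10,45,-0.1,0.4,-0.1],[-2,-10,45,-0.1,0.4,-0.1]]
  ]
}}

```text
clock: 5.1
tcp_pos: [453.9, -81.4, 286.0]
eef_rot: [-1.577, -0.005, 0.028]
force: [0.4, 0.8, -1.5]
finger_gap: 17.5
```

Request:
{"api": "servo_tool", "payload": {
  "commands": [
    [[-2.3,-10,45,-0.1,0.4,-0.1],[-2.6,-10,45,-0.1,0.4,-0.1],[-3,-10,45,-0.1,0.4,-0.1],[-3.3,-10,45,-0.1,0.4,-0.1],[-3.6,-10,30,0,0.4,0]]
  ]
}}

```text
clock: 5.6
tcp_pos: [431.9, 138.2, 339.8]
eef_rot: [-1.583, -0.019, -0.008]
force: [0.9, -0.2, -1.2]
finger_gap: 17.2
```

Request:
{"api": "servo_tool", "payload": {
  "commands": [
    [[-3,-5,15,0,0.2,0],[0,0,0,0,0,0],[0,0,0,0,0,0],[0,0,0,0,0,0]]
  ]
}}

```text
clock: 6.0
tcp_pos: [427.4, 157.4, 348.1]
eef_rot: [-1.582, -0.023, -0.003]
force: [0.8, 0.3, -2.3]
finger_gap: 17.2
```

```bash
python3 - <<'E'
from h import *
o=ctrl.get_obs();c=vision.camera("wrist");Tt=pose(o);T=Tt@c["tool_from_camera"];W=cloud(c,T)
np.savez("w2.npz",T=T,Tt=Tt,**c);np.set_printoptions(precision=2,suppress=True)
print(o["tcp_pos"],o["eef_rot"],o["qvel"])
cv2.imwrite("pics/w2.png",cv2.resize(c["pixels"][:,:,::-1],(800,600)))
P=W.reshape(-1,3)
Q=P[(P[:,1]>205)&(P[:,1]<330)&(abs(P[:,0]-495)<25)&(P[:,2]>60)&(P[:,2]<155)]
for y in range(205,330,6):
    q=Q[(Q[:,1]>=y)&(Q[:,1]<y+6)];q=q[q[:,2]>140-(y-215)*.577-30] if len(q) else q
    if len(q)>3: print(y+3,len(q),"x",np.percentile(q[:,0],[2,50,98]),"z",np.percentile(q[:,2],[5,50,98]))
# rod in tool frame
L=(P-Tt[:3,3])@Tt[:3,:3]
for z in range(0,110,8):
    q=L[(abs(L[:,0])<20)&(L[:,1]>-25)&(L[:,1]<20)&(L[:,2]>=z)&(L[:,2]<z+8)]
    if len(q)>3: print("rod",z+4,len(q),"x",np.percentile(q[:,0],[2,50,98]),"y",np.percentile(q[:,1],[2,50]))
E
```

```text
[427.39 157.38 348.13] [-1.58 -0.02 -0.  ] [-0.01 -0.   -0.    0.   -0.01 -0.01]
214 12 x [488.86 494.34 499.9 ] z [123.73 124.59 125.81]
220 120 x [483.97 495.4  504.22] z [123.25 125.91 135.32]
226 123 x [484.05 493.69 502.95] z [123.37 138.69 142.24]
232 123 x [485.43 492.6  501.66] z [128.7  135.45 139.59]
238 100 x [485.77 492.21 500.8 ] z [123.32 130.56 133.8 ]
244 99 x [485.85 492.14 501.43] z [121.12 127.38 130.58]
250 104 x [485.96 492.67 500.6 ] z [118.55 124.04 126.6 ]
256 105 x [485.55 491.9  501.15] z [114.03 120.13 123.43]
262 95 x [485.72 491.77 500.45] z [111.59 116.49 119.87]
268 101 x [485.77 492.11 501.01] z [107.85 113.01 116.43]
274 94 x [485.4  492.04 499.94] z [103.75 109.85 113.23]
280 96 x [485.54 491.69 500.66] z [101.34 105.93 109.92]
286 96 x [485.11 491.81 500.96] z [ 96.42 102.79 106.05]
292 93 x [485.27 491.52 500.34] z [ 93.95  99.23 102.53]
298 90 x [485.47 491.78 500.65] z [90.92 95.8  99.05]
304 91 x [484.9  491.63 499.85] z [86.01 92.5  95.76]
310 93 x [485.09 491.37 500.4 ] z [83.65 89.15 92.2 ]
316 86 x [485.31 491.54 499.6 ] z [80.27 85.84 88.87]
322 72 x [484.76 490.86 500.11] z [74.92 82.15 84.86]
rod 4 1578 x [-19.55   0.39  19.51] y [-22.14 -12.69]
rod 12 2202 x [-15.62  -0.41  14.53] y [-23.75 -12.75]
rod 20 867 x [-8.98 -0.42  8.04] y [-14.05 -12.85]
rod 28 915 x [-9.24 -0.8   7.64] y [-14.12 -12.91]
rod 36 971 x [-11.93  -0.81  10.07] y [-16.07 -12.86]
rod 44 1700 x [-13.13  -0.8   11.59] y [-16.24  -9.43]
rod 52 437 x [-4.64 -0.82  2.99] y [-6.99 -5.36]
rod 60 458 x [-4.55 -0.82  2.92] y [-7.21 -5.51]
rod 68 473 x [-4.49 -0.82  2.83] y [-7.11 -5.48]
rod 76 520 x [-4.79 -1.    2.75] y [-7.13 -5.44]
rod 84 558 x [-4.69 -0.83  3.04] y [-7.24 -5.42]
rod 92 591 x [-4.6  -0.83  2.96] y [-7.13 -5.42]
rod 100 645 x [-4.88 -0.83  2.87] y [-7.32 -5.41]
rod 108 153 x [-4.82 -0.83  2.83] y [-7.33 -5.43]
```

View pics/w2.png

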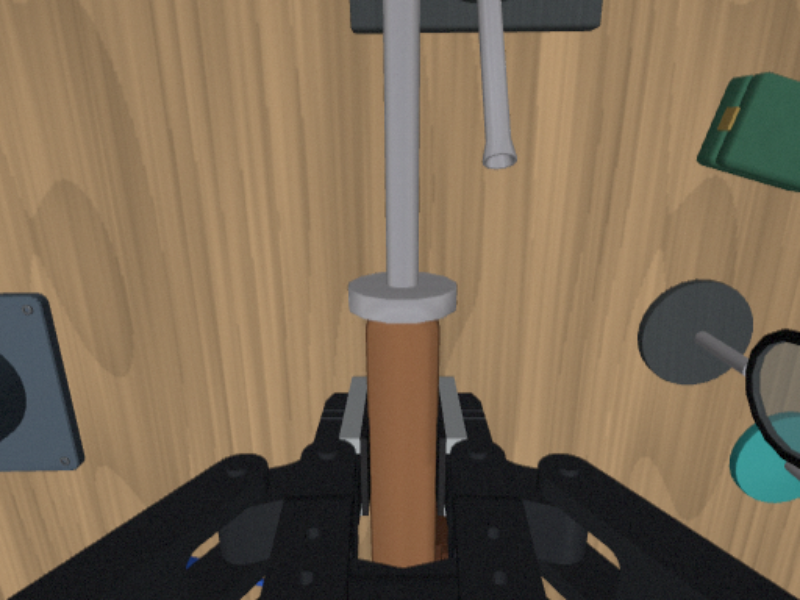

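The wrist view shows the rod held straight, with its collar at (402,295). The flared tube mouth is at (499,158), and the path to it is clear. Next I'll fit the tube axis.

```bash
python3 - <<'E'
from h import *
from scipy.optimize import least_squares
np.set_printoptions(precision=3,suppress=True)
d=dict(np.load("w2.npz"));P=cloud(d,d["T"]).reshape(-1,3)
Q=P[(P[:,1]>242)&(P[:,1]<322)&(abs(P[:,0]-493)<20)]
Q=Q[Q[:,2]>125-(Q[:,1]-250)*.577-22]
def ax(p): u=np.array([p[2],1,p[3]]);return np.array([p[0],280,p[1]]),u/np.linalg.norm(u)
def f(p,r=None):
    a,u=ax(p);return np.linalg.norm(np.cross(Q-a,u),axis=1)-p[4]
s=least_squares(f,[493,98,0,-.577,8],loss="soft_l1",f_scale=.7);p=s.x;a,u=ax(p)
print(p,"rms",np.sqrt(np.mean(f(p)**2)),"pitch",np.degrees(np.arcsin(-u[2])),"heading",np.arctan2(-u[0],u[1]))
m=a+u*((132-a[2])/u[2]);print("mouth by z=132",m)
N=P[(P[:,1]>205)&(P[:,1]<260)&(abs(P[:,0]-494)<25)&(P[:,2]>110)&(P[:,2]<150)]
t=(N-a)@-u; rr=np.linalg.norm(np.cross(N-a,u),axis=1)
k=rr<14; print("rim axial pct", np.percentile(t[k],[90,95,98,99.5]),"mouth there",a-u*np.percentile(t[k],98))
k=(rr<14)&(t>np.percentile(t[k],98)-4);print("rim x range",N[k].min(0),N[k].max(0))
L=(P-d["Tt"][:3,3])@d["Tt"][:3,:3]
Q=L[(abs(L[:,0]+.8)<8)&(L[:,1]>-12)&(L[:,1]<5)&(L[:,2]>51)&(L[:,2]<112)]
def g(p): u=np.array([p[2],p[3],1]);u/=np.linalg.norm(u);return np.linalg.norm(np.cross(Q-[p[0],p[1],80],u),axis=1)-4
s=least_squares(g,[-.8,-3,0,0],loss="soft_l1",f_scale=.5);print("rod in tool at z=80:",s.x)
C=L[(abs(L[:,0])<14)&(L[:,1]<-9)&(L[:,1]>-20)&(abs(L[:,0]+.8)>10)&(L[:,2]>30)&(L[:,2]<60)];print("collar z",np.percentile(C[:,2],[2,50,98]))
E
```

```text
[493.671  98.467  -0.011  -0.578   8.25 ] rms 0.537300325875941 pitch 30.0461557109375 heading 0.011310362540556323
mouth by z=132 [494.326 222.031 132.   ]
rim axial pct [67.64  68.326 68.65  68.95 ] mouth there [494.343 220.579 132.84 ]
rim x range [483.431 216.071 122.836] [504.992 229.334 143.228]
rod in tool at z=80: [-0.893 -2.144 -0.004 -0.001]
collar z [38.466 41.28  43.956]
```

```bash
cat >> h.py <<'E'
M=np.array([494.3,221.3,132.2]);HEAD=.011;DIP=30.05
C=np.array([-.9,-2.1,44.5]);DIR=np.array([-.004,-.001,1.])
def tube(s,dx=0,dn=0):
    """TCP pose with the collar face s mm out of the mouth on the tube axis (dn: offset up-normal)"""
    T=down([0,0,0],HEAD,DIP);u=T[:3,2].copy();n=-T[:3,1].copy()
    T[:3,:3]=T[:3,:3]@R.from_rotvec([-DIR[1],DIR[0],0]).as_matrix().T
    T[:3,3]=M-u*s+n*dn+[dx,0,0]-T[:3,:3]@C;return T
def where():
    """collar/tip deviation of the held rod from the tube axis: along, sideways x, normal"""
    T=pose(ctrl.get_obs());B=down([0,0,0],HEAD,DIP)[:3,:3]
    for nme,q in(("collar",C),("tip",C+DIR*120)):
        w=T[:3,:3]@q+T[:3,3];e=B.T@(w-M);print(nme,w.round(1),"out",(-e[2]).round(1),"dx",e[0].round(2),"dn",(-e[1]).round(2))
E
python3 - <<'E'
from h import *
t=tube(160);print(t.round(3));where();plan(t,n=6)
E
```

```text
[[ 1.00000e+00  6.00000e-03 -6.00000e-03  4.96980e+02]
 [ 8.00000e-03 -5.02000e-01  8.65000e-01  4.32720e+01]
 [ 2.00000e-03 -8.65000e-01 -5.02000e-01  2.32828e+02]
 [ 0.00000e+00  0.00000e+00  0.00000e+00  1.00000e+00]]
collar [426.7 201.7 349.6] out 125.2 dx -67.85 dn 178.7
tip [426.7 321.7 348.3] out 20.7 dx -66.52 dn 237.7
n 6 dist 176.3 rot [-29.4  -1.    1. ]
[11.2, 19.7, -18.7, -4.91, -0.16, 0.17]
[11.2, 21.2, -17.0, -4.91, -0.16, 0.17]
[11.2, 22.5, -15.2, -4.91, -0.16, 0.17]
[11.3, 23.7, -13.2, -4.91, -0.16, 0.17]
[11.3, 24.7, -11.2, -4.91, -0.16, 0.17]
[11.4, 25.5, -9.0, -4.91, -0.16, 0.17]
```

Request:
{"api": "servo_tool", "payload": {
  "commands": [
    [[11,10,-19,-4.9,-0.2,0.2],[11,20,-17,-4.9,-0.2,0.2],[11,22,-15,-4.9,-0.2,0.2],[11,24,-13,-4.9,-0.2,0.2],[11,25,-11,-4.9,-0.2,0.2]]
  ]
}}

```text
clock: 6.55
tcp_pos: [487.2, 53.7, 265.9]
eef_rot: [-2.022, -0.012, -0.0]
force: [0.3, -0.3, -2.1]
finger_gap: 17.5
```

Request:
{"api": "servo_tool", "payload": {
  "commands": [
    [[11,24,-9,-4.9,-0.2,0.2],[0,0,0,0,0,0],[0,0,0,0,0,0]]
  ]
}}

```text
clock: 6.85
tcp_pos: [496.9, 31.0, 241.3]
eef_rot: [-2.111, 0.004, -0.005]
force: [0.1, 0.5, -1.3]
finger_gap: 17.6
```

```bash
python3 - <<'E'
from h import *
where();plan(tube(150),n=3)
o=ctrl.get_obs();print(o["force"],o["joint_pos"])
E
```

```text
collar [496.2  70.3 220.2] out 174.8 dx 0.19 dn 0.55
tip [496.  173.3 158.6] out 54.8 dx 1.13 dn -1.23
n 3 dist 24.9 rot [ 0.8 -0.5 -0.7]
[-0.0, 0.3, 8.3, 0.28, -0.15, -0.23]
[-0.0, 0.3, 8.3, 0.28, -0.15, -0.23]
[0.0, 0.4, 8.3, 0.28, -0.15, -0.23]
[ 0.1460188   0.51041154 -1.32215389] [ 0.22807038  0.10187905  0.0555872   1.66668115 -0.52309056  1.84118884]
```

Request:
{"api": "servo_tool", "payload": {
  "commands": [
    [[0,0.3,10,0.3,-0.2,-0.2],[0,0.3,10,0.3,-0.2,-0.2],[0,0.4,10,0.3,-0.2,-0.2],[0,0,8,0,0,0],[0,0,0,0,0,0]]
  ]
}}

```text
clock: 7.35
tcp_pos: [497.6, 66.9, 224.2]
eef_rot: [-2.087, -0.007, 0.009]
force: [0.4, 0.1, -2.4]
finger_gap: 17.0
```

```bash
python3 - <<'E'
from h import *
where();plan(tube(125),n=2)
ims=[]
for n in("top","scene"):
    c=vision.camera(n);np.savez(n+"3.npz",**c)
    E=np.linalg.inv(c["extrinsics"]);q=E[:3,:3]@(M-[0,20,-10])+E[:3,3];u,v=int(q[0]/q[2]*c["fx"]+c["cx"]),int(q[1]/q[2]*c["fy"]+c["cy"])
    ims.append(cv2.resize(c["pixels"][v-30:v+30,u-38:u+38,::-1],(760,600),interpolation=cv2.INTER_CUBIC)[:, ::1])
cv2.imwrite("pics/chk3.png",cv2.resize(np.hstack(ims),(800,316)))
E
```

```text
collar [496.5 106.7 204.1] out 135.2 dx 0.92 dn 4.78
tip [495.5 211.1 144.9] out 15.2 dx 1.12 dn 5.85
n 2 dist 11.2 rot [-0.5 -0.1  0.3]
[-0.5, 2.2, 5.1, -0.25, -0.05, 0.15]
[-0.5, 2.2, 5.1, -0.25, -0.05, 0.15]
```

View pics/chk3.png

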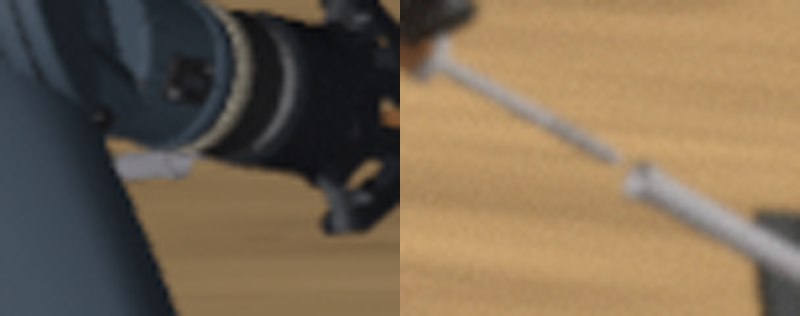

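The right half (scene camera) shows the tip at about (615,158), just short of the mouth at (638,180) and slightly above the axis. That agrees with the computed dn of about 5 mm, so I'll correct it before entering.

Request:
{"api": "servo_tool", "payload": {
  "commands": [
    [[-0.5,3,0,-0.2,0,0.1],[-0.5,2.5,0,-0.2,0,0.1],[0,0,0,0,0,0],[0,0,0,0,0,0]]
  ]
}}

```text
clock: 7.85
tcp_pos: [497.0, 62.8, 220.2]
eef_rot: [-2.096, -0.006, 0.006]
force: [0.5, -0.0, -1.8]
finger_gap: 16.9
```

```bash
python3 - <<'E'
from h import *
where();plan(tube(125),n=2)
E
```

```text
collar [496.  102.3 199.7] out 136.8 dx 0.35 dn -1.13
tip [495.2 206.2 139.7] out 16.8 dx 0.74 dn -1.1
n 2 dist 11.9 rot [-0.  -0.2  0.1]
[-0.1, -0.6, 5.9, -0.01, -0.09, 0.07]
[-0.1, -0.6, 5.9, -0.01, -0.09, 0.07]
```

Request:
{"api": "servo_tool", "payload": {
  "commands": [
    [[-0.3,-0.5,6,0,-0.1,0.1],[-0.2,-0.3,6,0,-0.1,0.1],[0,0,4,0,0,0],[0,0,0,0,0,0]]
  ]
}}

```text
clock: 8.25
tcp_pos: [496.4, 78.1, 212.1]
eef_rot: [-2.096, -0.0, 0.007]
force: [-0.6, -0.3, -2.4]
finger_gap: 17.2
```

```bash
python3 - <<'E'
from h import *
where();plan(tube(105),n=4);print(ctrl.get_obs()["force"])
E
```

```text
collar [495.2 117.7 191.7] out 119.5 dx -0.2 dn -0.43
tip [494.1 221.6 131.6] out -0.5 dx -0.19 dn -0.36
n 4 dist 14.5 rot [-0.  -0.  -0.1]
[0.0, -0.1, 3.6, -0.01, -0.0, -0.03]
[0.0, -0.1, 3.6, -0.01, -0.0, -0.03]
[0.0, -0.1, 3.6, -0.01, -0.0, -0.03]
[0.0, -0.1, 3.6, -0.01, -0.0, -0.03]
[-0.60409999 -0.33283977 -2.42458636]
```

Aligned to within 0.5 mm, with the tip at the mouth. Going in.

Request:
{"api": "servo_tool", "payload": {
  "commands": [
    [[0,0,5,0,0,0],[0,0,5,0,0,0],[0,0,5,0,0,0],[0,0,5,0,0,0]]
  ]
}}

```text
clock: 8.65
tcp_pos: [496.5, 96.7, 201.6]
eef_rot: [-2.096, -0.001, 0.006]
force: [0.3, -0.1, -2.3]
finger_gap: 17.1
```

```bash
python3 - <<'E'
from h import *
where();plan(tube(75),n=5);print(ctrl.get_obs()["force"])
E
```

```text
collar [495.4 136.3 181.1] out 98.1 dx 0.14 dn -0.21
tip [494.3 240.2 121.1] out -21.9 dx 0.21 dn -0.14
n 5 dist 23.1 rot [-0.  -0.  -0.1]
[-0.0, -0.0, 4.6, -0.01, -0.01, -0.01]
[-0.0, -0.0, 4.6, -0.01, -0.01, -0.01]
[-0.0, -0.1, 4.6, -0.01, -0.01, -0.01]
[-0.0, -0.1, 4.6, -0.01, -0.01, -0.01]
[-0.0, -0.1, 4.6, -0.01, -0.01, -0.01]
[ 0.2715908  -0.09533032 -2.34023027]
```

Request:
{"api": "servo_tool", "payload": {
  "commands": [
    [[0,0,6,0,0,0],[0,0,6,0,0,0],[0,0,6,0,0,0],[0,0,6,0,0,0],[0,0,6,0,0,0]]
  ]
}}

```text
clock: 9.15
tcp_pos: [496.3, 125.2, 185.0]
eef_rot: [-2.096, -0.001, 0.007]
force: [1.5, 0.6, -1.3]
finger_gap: 17.3
```

```bash
python3 - <<'E'
from h import *
where();plan(tube(40),n=5);print(ctrl.get_obs()["force"],ctrl.get_obs()["ft_torque"])
E
```

```text
collar [495.2 164.8 164.5] out 65.1 dx 0.24 dn -0.31
tip [494.  268.7 104.5] out -54.9 dx 0.27 dn -0.24
n 5 dist 25.1 rot [-0.  -0.  -0.1]
[-0.1, -0.1, 5.0, -0.01, -0.0, -0.01]
[-0.1, -0.1, 5.0, -0.01, -0.0, -0.01]
[-0.1, -0.1, 5.0, -0.01, -0.0, -0.01]
[-0.1, -0.1, 5.0, -0.01, -0.0, -0.01]
[-0.1, -0.1, 5.0, -0.01, -0.0, -0.01]
[ 1.54566833  0.58509342 -1.27333543] [ 0.65539424  0.05337039 -0.00262224]
```

Request:
{"api": "servo_tool", "payload": {
  "commands": [
    [[-0.1,0,6,0,0,0],[-0.1,0,6,0,0,0],[0,0,6,0,0,0],[0,0,6,0,0,0],[0,0,6,0,0,0]]
  ]
}}

```text
clock: 9.65
tcp_pos: [495.9, 153.6, 168.5]
eef_rot: [-2.096, -0.001, 0.007]
force: [-0.1, 0.7, -1.6]
finger_gap: 17.1
```

```bash
python3 - <<'E'
from h import *
where();plan(tube(12),n=4);print(ctrl.get_obs()["force"],ctrl.get_obs()["ft_torque"])
E
```

```text
collar [494.8 193.2 148. ] out 32.3 dx 0.18 dn -0.39
tip [493.7 297.1  88. ] out -87.7 dx 0.2 dn -0.33
n 4 dist 20.3 rot [-0.  -0.  -0.1]
[-0.1, -0.1, 5.1, -0.01, -0.0, -0.02]
[-0.1, -0.1, 5.1, -0.01, -0.0, -0.02]
[-0.1, -0.1, 5.1, -0.01, -0.0, -0.02]
[-0.1, -0.1, 5.1, -0.01, -0.0, -0.02]
[-0.13047699  0.72423049 -1.58159872] [ 0.70343596  0.03469241 -0.01888149]
```

Request:
{"api": "servo_tool", "payload": {
  "commands": [
    [[-0.1,0,5,0,0,0],[-0.1,0,5,0,0,0],[0,0,5,0,0,0],[0,0,5,0,0,0],[0,0,3,0,0,0]]
  ]
}}

```text
clock: 10.15
tcp_pos: [495.6, 175.6, 155.7]
eef_rot: [-2.096, -0.001, 0.007]
force: [0.4, -0.2, -2.1]
finger_gap: 17.0
```

```bash
python3 - <<'E'
from h import *
where();print(ctrl.get_obs()["force"],ctrl.get_obs()["ft_torque"])
c=vision.camera("wrist");cv2.imwrite("pics/w4.png",c["pixels"][:,:,::-1]);np.savez("w4.npz",T=pose(ctrl.get_obs())@c["tool_from_camera"],**c)
E
```

```text
collar [494.4 215.1 135.2] out 6.8 dx 0.05 dn -0.53
tip [493.3 319.   75.1] out -113.2 dx 0.03 dn -0.48
[ 0.43296945 -0.18860747 -2.09425553] [ 0.64978235  0.00442756 -0.00220717]
```

View pics/w4.png

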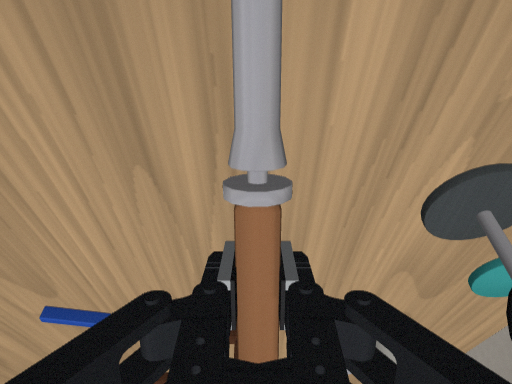

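The wrist view shows the rod inside the tube and centred. The collar at (258,182) is a few mm short of the rim at (258,165). I'll close the gap in small steps.

Request:
{"api": "servo_tool", "payload": {
  "commands": [
    [[0,0,2,0,0,0],[0,0,1.5,0,0,0],[0,0,1.5,0,0,0]]
  ]
}}

```text
clock: 10.5
tcp_pos: [495.6, 180.3, 152.9]
eef_rot: [-2.096, -0.001, 0.007]
force: [-0.4, -0.3, -2.2]
finger_gap: 17.2
```

Request:
{"api": "servo_tool", "payload": {
  "commands": [
    [[0,0,1,0,0,0],[0,0,1,0,0,0]]
  ]
}}

```text
clock: 10.7
tcp_pos: [495.6, 181.2, 152.5]
eef_rot: [-2.098, -0.001, 0.007]
force: [-0.4, -4.2, 0.7]
finger_gap: 17.0
```

```bash
python3 - <<'E'
from h import *
where();print(ctrl.get_obs()["force"],ctrl.get_obs()["ft_torque"])
E
```

```text
collar [494.5 220.7 131.9] out 0.4 dx 0.16 dn -0.53
tip [493.3 324.5  71.6] out -119.6 dx 0.14 dn -0.78
[-0.3882936  -4.19608695  0.74554578] [-0.13183213  0.13962467 -0.09150229]
```

Request:
{"api": "servo_tool", "payload": {
  "commands": [
    [[0,0,0.8,0,0,0],[0,0,0.8,0,0,0]]
  ]
}}

```text
clock: 10.9
tcp_pos: [495.6, 181.3, 152.6]
eef_rot: [-2.101, -0.001, 0.007]
force: [-0.3, -3.6, 0.4]
finger_gap: 17.4
```

```bash
python3 - <<'E'
from h import *
where();o=ctrl.get_obs();print(o["force"],o["ft_torque"]);T=pose(o)
c=vision.camera("wrist");cv2.imwrite("pics/w5.png",cv2.resize(c["pixels"][80:240,180:340,::-1],(480,480)))
E
```

```text
collar [494.4 220.7 131.9] out 0.4 dx 0.14 dn -0.56
tip [493.3 324.2  71.3] out -119.6 dx 0.14 dn -1.18
[-0.33177576 -3.63771592  0.41417597] [-0.0867521   0.10734945 -0.01245831]
```

View pics/w5.png

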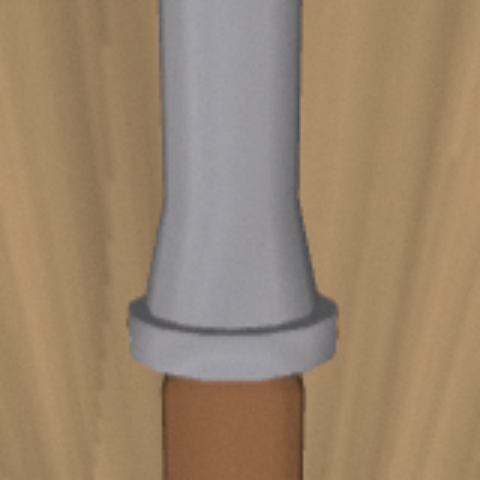

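The collar sits flush on the rim at (235,325) with about 4 N of axial force, and the last step moved it no further. Now drawing it out.

Request:
{"api": "servo_tool", "payload": {
  "commands": [
    [[0,0,-3,0.1,0,0],[0,0,-6,0.1,0,0],[0,0,-8,0,0,0],[0,0,-8,0,0,0],[0,0,-8,0,0,0]]
  ]
}}

```text
clock: 11.45
tcp_pos: [495.7, 153.0, 168.7]
eef_rot: [-2.093, -0.001, 0.008]
force: [-0.3, -0.6, -2.1]
finger_gap: 17.1
```

```bash
python3 - <<'E'
from h import *
where();print(ctrl.get_obs()["force"]);plan(tube(70),n=5)
E
```

```text
collar [494.6 192.6 148.3] out 32.9 dx -0.06 dn -0.4
tip [493.3 296.7  88.6] out -87.1 dx -0.15 dn 0.04
[-0.32125688 -0.56837493 -2.11508488]
n 5 dist 37.1 rot [-0.2  0.  -0.1]
[0.0, -0.1, -7.4, -0.04, 0.01, -0.01]
[0.0, -0.1, -7.4, -0.04, 0.01, -0.01]
[0.0, -0.1, -7.4, -0.04, 0.01, -0.01]
[0.0, -0.1, -7.4, -0.04, 0.01, -0.01]
[0.0, -0.1, -7.4, -0.04, 0.01, -0.01]
```

Request:
{"api": "servo_tool", "payload": {
  "commands": [
    [[0,0,-8,0,0,0],[0,0,-8,0,0,0],[0,0,-8,0,0,0],[0,0,-8,0,0,0],[0,0,-8,0,0,0]]
  ]
}}

```text
clock: 11.95
tcp_pos: [496.0, 114.8, 191.0]
eef_rot: [-2.092, -0.002, 0.007]
force: [0.3, 0.1, -1.6]
finger_gap: 17.2
```

```bash
python3 - <<'E'
from h import *
where();print(ctrl.get_obs()["force"]);plan(tube(120),n=5)
E
```

```text
collar [494.9 154.4 170.7] out 77.2 dx -0.14 dn -0.16
tip [493.8 258.6 111.1] out -42.8 dx -0.06 dn 0.37
[ 0.27449224  0.12312942 -1.63490449]
n 5 dist 42.8 rot [-0.3 -0.  -0. ]
[0.1, -0.1, -8.6, -0.05, -0.01, -0.01]
[0.1, -0.1, -8.6, -0.05, -0.01, -0.01]
[0.1, -0.1, -8.6, -0.05, -0.01, -0.01]
[0.1, -0.1, -8.6, -0.05, -0.01, -0.01]
[0.1, -0.1, -8.6, -0.05, -0.01, -0.01]
```

Request:
{"api": "servo_tool", "payload": {
  "commands": [
    [[0,0,-9,0,0,0],[0,0,-9,-0.1,0,0],[0,0,-9,-0.1,0,0],[0,0,-9,-0.1,0,0],[0,0,-10,0,0,0]]
  ]
}}

```text
clock: 12.45
tcp_pos: [496.0, 71.4, 215.9]
eef_rot: [-2.098, -0.001, 0.007]
force: [-0.1, 0.9, -1.5]
finger_gap: 17.5
```

Request:
{"api": "servo_tool", "payload": {
  "commands": [
    [[0,0,-15,0,0,0],[0,0,-20,0,0,0],[0,0,-20,0,0,0],[0,0,-20,0,0,0],[0,0,-5,0,0,0]]
  ]
}}

```text
clock: 12.95
tcp_pos: [496.1, -3.8, 260.2]
eef_rot: [-2.099, -0.002, 0.007]
force: [-0.8, 0.5, -1.6]
finger_gap: 17.2
```

```bash
python3 - <<'E'
from h import *
where();print(ctrl.get_obs()["force"])
yaw=.097;G=np.array([725,48,140.]);n=np.array([np.cos(yaw),np.sin(yaw),0])
T=down([0,0,0],yaw+.004);tip=G-n*43
T[:3,3]=tip-T[:3,:3]@(C+DIR*120);print(T[:3,3])
# waypoint: 80 mm further from glass, higher
A=T.copy();A[:3,3]+=-n*110+[0,-60,60];print("A",A[:3,3]);plan(A)
E
```

```text
collar [494.9  35.7 239.5] out 214.4 dx -1.39 dn -0.03
tip [493.9 139.4 179.1] out 94.4 dx -1.3 dn -0.39
[-0.78347139  0.48426912 -1.5609503 ]
[ 700.16136921 -119.68699986  137.78      ]
A [ 590.67845858 -190.34027539  197.78      ]
n 6 dist 218.3 rot [30.3 -5.3 -1.3]
[15.5, 24.7, -21.7, 5.04, -0.89, -0.22]
[15.1, 22.8, -24.0, 5.04, -0.89, -0.22]
[14.6, 20.6, -26.2, 5.04, -0.89, -0.22]
[14.1, 18.3, -28.1, 5.04, -0.89, -0.22]
[13.6, 15.8, -29.8, 5.04, -0.89, -0.22]
[13.1, 13.2, -31.3, 5.04, -0.89, -0.22]
```

Request:
{"api": "servo_tool", "payload": {
  "commands": [
    [[15,12,-20,5,-0.9,-0.2],[15,20,-24,5,-0.9,-0.2],[15,20,-26,5,-0.9,-0.2],[14,18,-28,5,-0.9,-0.2],[14,16,-30,5,-0.9,-0.2]]
  ]
}}

```text
clock: 13.45
tcp_pos: [578.5, -147.2, 223.3]
eef_rot: [-1.646, -0.004, 0.105]
force: [0.7, 1.0, -1.5]
finger_gap: 17.2
```

Request:
{"api": "servo_tool", "payload": {
  "commands": [
    [[13,13,-20,5,-0.9,-0.2],[0,0,0,0,0,0],[0,0,0,0,0,0]]
  ]
}}

```text
clock: 13.75
tcp_pos: [593.3, -175.7, 206.1]
eef_rot: [-1.555, -0.001, 0.111]
force: [-0.5, -0.3, -2.0]
finger_gap: 17.2
```

```bash
cat >> h.py <<'E'
YAW=.097;G=np.array([725,48,140.]);N=np.array([np.cos(YAW),np.sin(YAW),0])
def show(back=0,side=0,up=0):
    T=down([0,0,0],YAW+.004)
    T[:3,:3]=T[:3,:3]@R.from_rotvec([-DIR[1],0,0]).as_matrix().T
    S=np.array([-N[1],N[0],0]);T[:3,3]=G-N*(43+back)+S*side+[0,0,up]-T[:3,:3]@(C+DIR*120);return T
def tipg():
    T=pose(ctrl.get_obs());d=T[:3,:3]@DIR;t=T[:3,:3]@(C+DIR*120)+T[:3,3];S=np.array([-N[1],N[0],0])
    print("tip",t.round(1),"from plane",(-(t-G)@N).round(2),"side",((t-G)@S).round(2),"up",(t-G)[2].round(2),"tilt deg",np.degrees([np.arcsin(d[2]),np.arcsin(d@N)]).round(2))
E
python3 - <<'E'
from h import *
o=ctrl.get_obs();c=vision.camera("wrist");Tt=pose(o);T=Tt@c["tool_from_camera"];np.savez("w6.npz",T=T,Tt=Tt,**c)
np.set_printoptions(precision=2,suppress=True)
tipg();plan(show(60,-10,0));print(o["force"])
L=((P:=cloud(c,T).reshape(-1,3))-Tt[:3,3])@Tt[:3,:3]
for z in range(16,110,8):
    q=L[(abs(L[:,0])<18)&(L[:,1]>-25)&(L[:,1]<20)&(L[:,2]>=z)&(L[:,2]<z+8)]
    if len(q)>3: print("rod",z+4,len(q),"x",np.percentile(q[:,0],[2,50,98]),"y",np.percentile(q[:,1],[2,50]))
Q=P[(P[:,2]>85)&(P[:,2]<200)&(P[:,0]>690)&(P[:,0]<760)&(abs(P[:,1]-48)<65)]
if len(Q)>50:
    m=Q.mean(0);nn=np.linalg.svd(Q-m,full_matrices=False)[2][2];print("mag",len(Q),m,nn,Q.min(0),Q.max(0))
cv2.imwrite("pics/w6.png",c["pixels"][:,:,::-1])
E
```

```text
tip [573.3 -12.3 210.2] from plane 156.81 side -45.33 up 70.22 tilt deg [ 0.93 -1.06]
n 3 dist 92.3 rot [-0.9  0.6 -0. ]
[17.5, 22.7, 11.1, -0.31, 0.2, -0.01]
[17.5, 22.6, 11.3, -0.31, 0.2, -0.01]
[17.4, 22.6, 11.5, -0.31, 0.2, -0.01]
[-0.53 -0.26 -2.04]
rod 20 853 x [-9.02 -0.44  8.02] y [-14.   -12.85]
rod 28 914 x [-9.22 -0.82  7.78] y [-14.07 -12.8 ]
rod 36 966 x [-11.89  -0.82  10.38] y [-15.97 -12.79]
rod 44 1709 x [-13.11  -0.82  11.51] y [-16.25  -9.56]
rod 52 435 x [-4.67 -0.84  2.97] y [-6.9  -5.33]
rod 60 457 x [-4.57 -0.84  2.9 ] y [-6.83 -5.33]
rod 68 474 x [-4.52 -0.84  2.82] y [-6.95 -5.41]
rod 76 526 x [-4.8  -0.84  2.75] y [-6.87 -5.42]
rod 84 552 x [-4.71 -0.84  2.71] y [-7.15 -5.41]
rod 92 591 x [-4.63 -0.84  2.96] y [-6.94 -5.42]
rod 100 647 x [-4.91 -0.84  2.86] y [-6.97 -5.29]
rod 108 158 x [-4.84 -1.17  2.81] y [-6.93 -5.29]
```

View pics/w6.png

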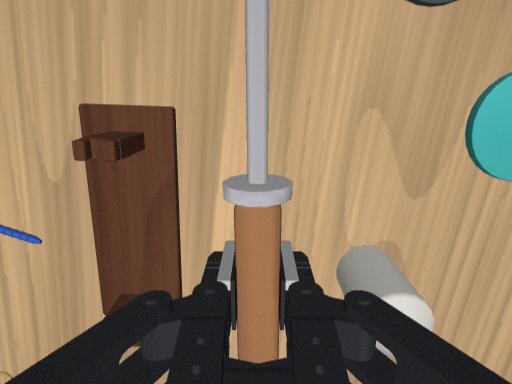

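Rod unchanged in the grip; the bottle at (380,290) is well clear of the path. Approaching the glass.

Request:
{"api": "servo_tool", "payload": {
  "commands": [
    [[12,22,8,-0.3,-0.1,0],[17,23,10,-0.3,0.2,0],[17,20,10,-0.3,0.2,0],[4,0,0,0,0.2,0],[0,0,0,0,0,0]]
  ]
}}

```text
clock: 14.3
tcp_pos: [640.3, -134.6, 145.1]
eef_rot: [-1.578, -0.004, 0.111]
force: [-0.5, 0.0, -0.6]
finger_gap: 17.2
```

```bash
python3 - <<'E'
from h import *
tipg();plan(show(),n=5)
E
```

```text
tip [620.8  28.8 146.1] from plane 105.59 side -9.03 up 6.12 tilt deg [-0.37 -1.01]
n 5 dist 62.1 rot [0.4 0.6 0.2]
[12.2, 1.5, 1.6, 0.07, 0.11, 0.05]
[12.2, 1.5, 1.7, 0.07, 0.11, 0.05]
[12.2, 1.5, 1.7, 0.07, 0.11, 0.05]
[12.2, 1.5, 1.7, 0.07, 0.11, 0.05]
[12.2, 1.4, 1.7, 0.07, 0.11, 0.05]
```

Request:
{"api": "servo_tool", "payload": {
  "commands": [
    [[11,1.5,2,0.1,0.2,0],[12,1.5,2,0.1,0.2,0],[12,1,2,0.1,0.1,0],[8,0,2,0,0,0],[0,0,0,0,0,0]]
  ]
}}

```text
clock: 14.8
tcp_pos: [682.8, -120.5, 151.5]
eef_rot: [-1.579, -0.011, 0.105]
force: [-0.5, -0.5, -2.3]
finger_gap: 17.3
```

```bash
python3 - <<'E'
from h import *
tipg();plan(show(),n=2)
E
```

```text
tip [664.1  43.  152.3] from plane 61.07 side 0.9 up 12.28 tilt deg [-0.43 -0.71]
n 2 dist 22.0 rot [0.4 0.3 0.7]
[8.6, 6.9, -0.5, 0.21, 0.13, 0.33]
[8.6, 6.8, -0.5, 0.21, 0.13, 0.33]
```

Request:
{"api": "servo_tool", "payload": {
  "commands": [
    [[6,6,-0.5,0.2,0.1,0.3],[6,6,0,0.2,0.1,0.3],[4,2,0,0,0,0],[0,0,0,0,0,0],[0,0,0,0,0,0]]
  ]
}}

```text
clock: 15.3
tcp_pos: [699.3, -120.2, 137.9]
eef_rot: [-1.573, -0.0, 0.101]
force: [0.1, 0.9, -1.7]
finger_gap: 16.9
```

```bash
python3 - <<'E'
from h import *
tipg();plan(show(),n=2)
E
```

```text
tip [681.3  43.4 139.8] from plane 43.92 side -0.39 up -0.18 tilt deg [-0.06 -0.46]
n 2 dist 1.0 rot [0.1 0.  0. ]
[0.5, -0.0, 0.2, 0.03, 0.0, 0.0]
[0.5, -0.0, 0.2, 0.03, 0.0, 0.0]
```

Request:
{"api": "servo_tool", "payload": {
  "commands": [
    [[0.5,0,0,0,0.3,0],[0,0,0,0,0,0],[0,0,0,0,0,0],[0,0,0,0,0,0],[0,0,0,0,0,0]]
  ]
}}

```text
clock: 15.8
tcp_pos: [699.2, -120.4, 138.0]
eef_rot: [-1.573, 0.001, 0.095]
force: [0.3, -0.1, -1.3]
finger_gap: 17.2
```

```bash
python3 - <<'E'
from h import *
np.set_printoptions(precision=1,suppress=True)
tipg();o=ctrl.get_obs();print(o["qvel"].round(3),o["force"],o["joint_pos"].round(2));ims=[]
for n in("top","scene"):
    c=vision.camera(n);W=cloud(c).reshape(-1,3)
    E=np.linalg.inv(c["extrinsics"]);q=E[:3,:3]@(G-[30,10,0])+E[:3,3];u,v=int(q[0]/q[2]*c["fx"]+c["cx"]),int(q[1]/q[2]*c["fy"]+c["cy"])
    ims.append(cv2.resize(c["pixels"][v-48:v+48,u-50:u+50,::-1],(400,384),interpolation=cv2.INTER_CUBIC))
    Q=W[(W[:,2]>110)&(W[:,2]<165)&(W[:,1]>-62)&(W[:,1]<70)&(W[:,0]>660)&(W[:,0]<705)]
    if len(Q)>5: print(n,len(Q),Q[:,0].mean(),"y",Q.min(0),Q.max(0),"z",np.median(Q[:,2]),np.polyfit(Q[:,1],Q[:,0],1),np.polyfit(Q[:,1],Q[:,2],1))
    M_=W[(W[:,2]>100)&(W[:,2]<195)&(W[:,0]>708)&(W[:,0]<750)&(abs(W[:,1]-48)<60)];print("mag",M_.mean(0))
cv2.imwrite("pics/fin.png",np.hstack(ims))
E
```

```text
tip [682.2  43.3 139.9] from plane 43.03 side -0.57 up -0.11 tilt deg [-0.1 -0.1]
[-0. -0. -0.  0.  0. -0.] [ 0.3 -0.1 -1.3] [-0.3  0.6  0.5  1.5 -0.   1.2]
top 62 686.6736733875248 y [681.1 -33.3 136.7] [692.7  42.6 149.9] z 143.41402721379347 [ -0.1 687. ] [ -0.  143.6]
mag [723.2  48.  153.6]
scene 126 689.4066733678771 y [680.5 -60.3 138.5] [698.5  39.9 146.1] z 143.60247516841423 [ -0.1 688. ] [ -0.  143.1]
mag [727.4  47.8 148.7]
```

View pics/fin.png

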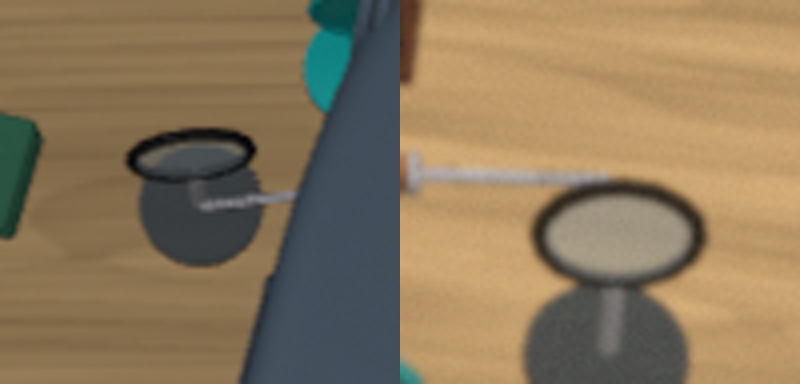

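The final picture shows the tip at about (205,205) in the top view and (612,180) in the scene view. It is in front of the glass centre, level and parallel to it, with nothing touching. Overview depth readings agree to about 2 mm, so I'm handing in.

```bash
python3 -c "
from bench import order;print(order.finish_job())"
```

```text
the job is handed in; nothing more can be done
None
```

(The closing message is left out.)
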